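# Stand the tipped tin back in its lane

### The arm

A 6-joint arm with a two-finger parallel gripper is mounted at the origin on the work surface. World frame = base frame: x ahead of the robot, y to its left, z up, the work surface at z = 0. Lengths are in m, angles in rad, forces in N, time in s.
With the tool pointing down it reaches from about 0.375 to 0.75 m from the base axis. Payload 9 kg.
Tool frame: the origin (TCP) lies on the centre line of the jaws, within the pads' length; the fingertips stand 14 mm ahead of it and the grasp point (between the pads) lies 5 mm behind it; x points along the fingers, z is the direction in which the jaws open and shut, and the axes are right-handed (so a half turn about x gives the same grasp; the last joint's range is limited). The gripper opens to 85 mm and grips with 20 to 120 N. Pads are 22 mm wide; open, the fingers measure 114 mm over their backs; the gripper's body (76 mm by 85 mm) begins 54 mm behind the grasp point. The pads swing forward as they close: fully open they stand 13 mm farther back than shut.
Start: joints at [1.007, 0.104, 0.097, 1.564, 0, 1.353], TCP at [0.203, 0.565, 0.245] pointing down, gripper open.
Joint ranges: [-2.99, 2.99], [-0.84, 1.86], [-1.1, 1.16], [-1.84, 2.11], [-1.51, 1.56], [-3.14, 3.14]. Speed limits (rad/s): [2.22, 2.22, 2.57, 3.14, 3.14, 3.14].

### API

Orientations are given as a 3x3 rotation matrix whose columns are the frame's x, y, z axes.
In Python, from bench import ctrl gives the robot as it stands.
- The arm moves only by the shell command python3 -m creep 'ROWS' [OPENING] [FORCE]. ROWS is JSON, a list of rows, each an object with "delta_pos": the shift along the tool's x, y, z in cm, a list of three; "rot": the turn, a rotation vector about the tool's x, y, z in rad, a list of three. In form: [{"delta_pos": [x, y, z], "rot": [rx, ry, rz]}, ...]. A call has 1 to 8 rows; each row shifts and turns the pose as measured when the row begins, along the tool's axes as they then stand; what a row does not reach is not made up. A row lasts 1/10 s, in which the tool goes at most 50 mm and 8.59 degrees, less where a joint would pass 70% of its speed; a pose out of reach is approached as far as the arm can. A call with a gripper value outside its range is refused whole. OPENING is the gripper command: -1 is fully open, 1 is shut, values between are in proportion, set as the call begins (- or left out, the last holds). The fingers move at their own pace and stop on an object; FORCE is the grip in N (left out, the last holds). Time passes only in rows, so rows that do not move let the fingers close. It gives the time, the measured TCP pose, the force and the opening at its end, in the units of the state.
- ctrl.get_obs(): the state, without advancing time (a new reading comes with each control period).
- ctrl.get_image(name): name is "scene" or "side" or "wrist"; returns the picture (420x560x3 uint8, red, green, blue); there is no depth.
- ctrl.camera_info(name): a dict with "mtx" (3x3 intrinsics, pixels), "camera_from_world" (4x4, takes a point from world to camera coordinates). Camera axes: x right, y down, z forward; pixel columns grow to the right and rows downward; lengths in m; the calibration is good to about 2 mm. A picture is of the moment at which its call begins: read the wrist's pose just before it. camera_info takes no time and is no camera call; for the wrist camera it gives the pose at the moment of the call.
- ctrl.job_done(): hands the job in, once; it reports no verdict.
The state is a dict: "time": time; "q": joint angles; "dq": joint speeds; "joint_torque": joint torques, N m; "ee_pos": TCP position; "orientation": TCP orientation; "ft_force": force on the tool from outside, world axes, zero at the start; "torque": the same for the moment, N m; "width": finger opening in m.
Only numpy, scipy, OpenCV 4.12 (cv2) and the standard library are available. Lean on these libraries where they do the work, as an engineer would, in place of code of your own. Each camera call takes 0.05 s, during which the arm holds its last target. There are 200 camera calls.

### The job

One tin has tipped over on the bench. Stand it upright on the cork mat and let go of it so that it stands there alone for a second to blot its foot, then take it again by its cap and set it upright in the empty place of the steel lane, between its neighbours. Set it down gently both times, never letting it fall, do not knock over or shift the tins in the lane, and leave the other things on the bench alone.

Things in the scene. Friction and masses are not known exactly. Their poses are not given: they have to be found in the camera images.
- fallen: the tipped aluminium tin with a narrower black screw cap. Body 55 mm diameter and 98 mm long, cap 34 mm diameter on the next 40 mm, 138 mm in all, about 0.25 kg. Origin: centre of its underside; +z runs along its axis to the cap. It lies on its side with its cap pointing roughly away from the robot and can roll.
- mat: square cork blotting mat fixed to the bench, 120 x 120 mm, 4 mm thick. Origin: centre of its underside, on the bench.
- lane: fixed sheet-steel channel, 320 mm long (its x) and 72 mm wide (its y) outside, 66 mm wide inside, floor 4 mm thick, walls 34 mm high. Origin: centre of its underside. It has five places at 62 mm pitch along its x, at -124, -62, 0, 62 and 124 mm; four hold tins and one is empty.
- mark: round dark foot mark 55 mm wide on the lane's floor: the empty place, with a tin either side. Origin at its centre, on the lane's floor (4 mm above the bench).
- tin1: aluminium tin with a narrower black screw cap, same as the others (55 mm diameter, 138 mm high), standing in the lane; origin: centre of its underside, +z up to its cap.
- tin2: aluminium tin with a narrower black screw cap, same as the others (55 mm diameter, 138 mm high), standing in the lane; origin: centre of its underside, +z up to its cap.
- tin3: aluminium tin with a narrower black screw cap, same as the others (55 mm diameter, 138 mm high), standing in the lane; origin: centre of its underside, +z up to its cap.
- tin4: aluminium tin with a narrower black screw cap, same as the others (55 mm diameter, 138 mm high), standing in the lane; origin: centre of its underside, +z up to its cap.
- cup: bystander, leave alone: white mixing cup, 72 mm wide, 75 mm high. Origin: middle of its underside.
- block: bystander, leave alone: hand sanding block, 70 x 45 x 38 mm. Origin: middle of its underside.
- tape: bystander, leave alone: roll of masking tape lying flat, 90 mm wide, 25 mm high. Origin: middle of its underside.
- jar: bystander, leave alone: filler jar, 84 mm wide, 100 mm high. Origin: middle of its underside.
- knife: bystander, leave alone: filler spatula lying flat. Origin: under its middle.
- sander: bystander, leave alone: palm sander standing on its 124 mm pad, 119 mm high. Origin: middle of its underside.
- discs: bystander, leave alone: stack of sanding discs, 125 mm wide, 16 mm high. Origin: middle of its underside.
Mind the look-alikes: they are no part of the job. Leave any orange or red look-alike of the fallen alone.

How it is judged:
On the way:
1. the tin stands upright on the cork mat, untouched by the robot (angle between fallen's own z axis and vertical below 0.08 rad and horizontal distance between fallen and mat below 0.055 m and height (world z) of fallen below 0.008 m and contact force between fallen and mat above 0.5 N and contact force between fallen and the arm below 0.05 N and contact force between fallen and the fingers below 0.05 N and linear speed of fallen below 0.03 m/s), for 0.5 s.
At the end, for the whole second after the job is handed in: The tin stands upright (within 0.08 rad) and at rest on the lane's floor in the empty place (within 12 mm of the mark), and the four neighbours stand upright (within 0.08 rad) within 20 mm of where they stood (angle between each of fallen, tin1, tin2, tin3, tin4's own z axis and vertical below 0.08 rad and horizontal distance between fallen and mark below 0.012 m and height (world z) of fallen below 0.008 m and linear speed of fallen below 0.02 m/s and distance of each of tin1, tin2, tin3, tin4 from where it was at the start of the episode below 0.02 m); the robot touches nothing.
It fails at once if a tin of the lane is tipped over (more than 0.35 rad) (angle between any of tin1, tin2, tin3, tin4's own z axis and vertical above 0.35 rad).
It fails at once if the tin is let fall (faster than 0.4 m/s with no finger on it: a drop of about 10 mm, or toppling over) (linear speed of fallen above 0.4 m/s and contact force between fallen and the fingers below 0.05 N).
It fails at once if the tin is rammed down (over 80 N on the mat, the lane or its tins) (contact force between fallen and mat above 80 N or contact force between fallen and lane above 80 N or contact force between fallen and tin1 above 80 N or contact force between fallen and tin2 above 80 N or contact force between fallen and tin3 above 80 N or contact force between fallen and tin4 above 80 N).
It fails at once if a bystander is moved by more than 30 mm (distance of any of cup, block, tape, jar, knife, sander, discs from where it was at the start of the episode above 0.03 m).
It also fails if it takes over 64 s, if anything falls off the work surface, if the arm or the gripper's body presses on something with over 40 N, if the wrist force passes 120 N, or if a joint passes its speed limit or range.

## Working session

There is one attempt and no reset: what is moved stays moved. The work goes in short steps, Python scripts to look and compute and a shell command to move; the robot and the scene stay as the last step left them, time stands still between calls to the robot, and variables do not carry over. Pictures are saved under pics/ and viewed, about 8 in all and at most 12, crops included, and the job is handed in when it is done.

```bash
ls; mkdir -p pics; python3 - <<'E'
from bench import ctrl
import cv2,numpy as np
print(ctrl.get_obs())
for n in ("scene","side"):
    im=ctrl.get_image(n); cv2.imwrite(f"pics/{n}0.png",im[:,:,::-1])
    ci=ctrl.camera_info(n); print(n,ci["mtx"],ci["camera_from_world"])
E
```

```text
pics
{'time': 0.0, 'q': array([1.00729415e+00, 1.04687223e-01, 9.64382507e-02, 1.56390829e+00,
       1.90678161e-05, 1.35310719e+00]), 'dq': array([-0.00055008, -0.00084757,  0.00042343, -0.00050531, -0.00085024,
        0.00042915]), 'joint_torque': array([ 2.96159515e-04, -5.56904662e+01,  5.03675473e+01,  1.57889631e-02,
       -2.42605620e-04, -1.82754650e-05]), 'ee_pos': array([0.20317727, 0.56420363, 0.24451232]), 'orientation': array([[-7.43065355e-04, -9.40800056e-01,  3.38961210e-01],
       [-1.14033834e-03,  3.38961880e-01,  9.40799417e-01],
       [-9.99999074e-01,  3.12544989e-04, -1.32470121e-03]]), 'ft_force': array([-0.08833304,  0.66419081,  0.04488275]), 'torque': array([-0.05058728,  0.01258781, -0.0550982 ]), 'width': 0.08551897842704193}
scene [[497.5872753    0.         280.09884101]
 [  0.         497.5872753  213.02253122]
 [  0.           0.           1.        ]] [[-0.830618    0.55638161 -0.02265495  0.44531981]
 [ 0.37120708  0.52292908 -0.76730077 -0.17324218]
 [-0.41506511 -0.64574351 -0.6408871   1.73691559]
 [ 0.          0.          0.          1.        ]]
side [[485.93923559   0.         280.14202207]
 [  0.         485.93923559 209.19290717]
 [  0.           0.           1.        ]] [[ 0.92510055 -0.37964405  0.00770475 -0.47750039]
 [-0.28031207 -0.6964589  -0.66058319  0.1865153 ]
 [ 0.25615252  0.60894614 -0.75071332  1.23285933]
 [ 0.          0.          0.          1.        ]]
```

View pics/scene0.png

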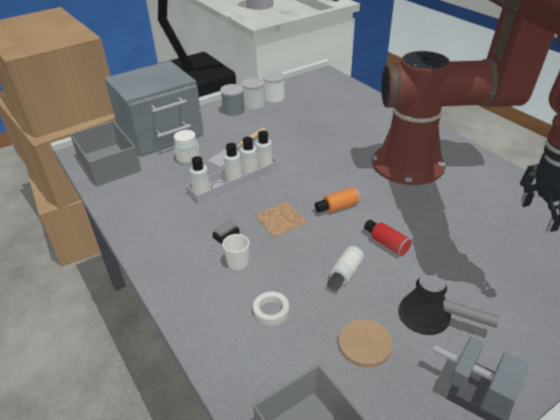

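View pics/side0.png

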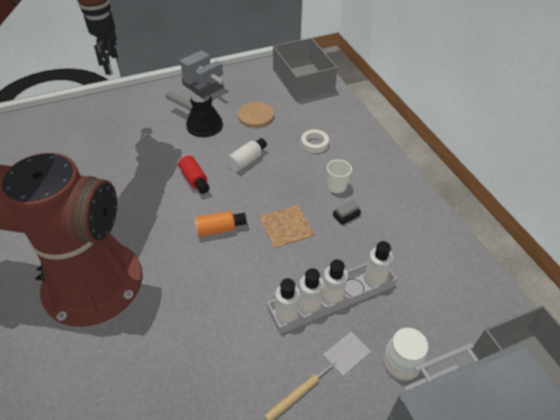

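Candidates for the tin: scene picture (346,266), bare aluminium; (337,200), orange look-alike; (388,237), red look-alike. I choose the aluminium one, seen in the side picture at (247,154). The mat is at side (287,225), the lane at (333,290), and the empty place at about (355,287), between the third and fourth tins. Next is a close crop to check the choice.

```bash
python3 - <<'E'
import cv2,numpy as np
a=cv2.imread("pics/scene0.png"); b=cv2.imread("pics/side0.png")
def c(im,x,y,w,h,s): return cv2.resize(im[y:y+h,x:x+w],None,fx=s,fy=s,interpolation=cv2.INTER_CUBIC)
top=np.hstack([c(a,315,235,66,50,6),c(b,217,129,67,50,6)])   # 396+402 x300
bot=np.hstack([c(b,255,200,150,100,3)[:, :450],c(a,175,125,116,100,3)])
w=798; bot=bot[:,:w]
if bot.shape[1]<w: bot=np.hstack([bot,np.zeros((300,w-bot.shape[1],3),np.uint8)])
cv2.imwrite("pics/crop1.png",np.vstack([top,bot]))
E
```

```text
(no output)
```

View pics/crop1.png

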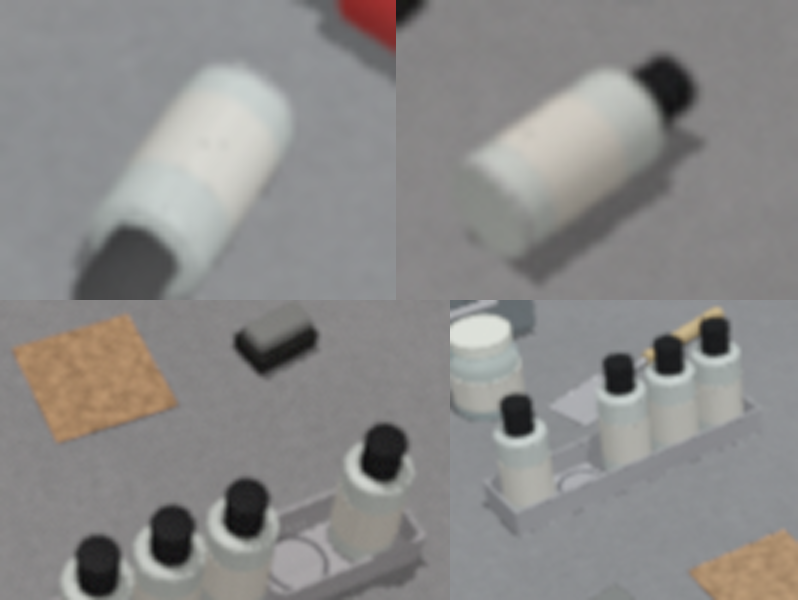

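The crop shows a bare aluminium tin with a black cap, its foot disc at about side (234,164) and its cap end at about (264,144). It also shows the mark at side (354,287) and the four mat corners.

```bash
cat > h.py <<'E'
import numpy as np
from bench import ctrl
def ray(cam,uv,z,ci=None):
    ci=ci or ctrl.camera_info(cam); T=np.array(ci["camera_from_world"]); R,t=T[:3,:3],T[:3,3]
    d=R.T@np.linalg.inv(ci["mtx"])@[*uv,1]; c=-R.T@t
    return c+d*(z-c[2])/d[2]
def proj(cam,p,ci=None):
    ci=ci or ctrl.camera_info(cam); q=ci["camera_from_world"]@np.r_[p,1]; q=ci["mtx"]@q[:3]; return q[:2]/q[2]
def togo(p,x=(0,0,-1),z=None):
    "cm in tool axes to reach p; rotation vector in tool axes to have tool x, z"
    from scipy.spatial.transform import Rotation as Ro
    o=ctrl.get_obs(); R=o["orientation"]; d=R.T@(np.array(p)-o["ee_pos"])*100
    r=None
    if z is not None:
        x=np.array(x,float);x/=np.linalg.norm(x);z=np.array(z,float);z-=x*(x@z);z/=np.linalg.norm(z)
        r=Ro.from_matrix(R.T@np.c_[x,np.cross(z,x),z]).as_rotvec().round(3)
    return d.round(2),r
E
python3 - <<'E'
from h import *
np.set_printoptions(precision=4,suppress=True)
b=ray("side",(233.8,163.8),.0275);c=ray("side",(264.3,143.7),.0275);print("fallen",b,c,np.linalg.norm(c-b))
m=[ray("side",p,.004) for p in((259,216),(297.7,204.7),(314,234.7),(274,247))];print("mat",np.mean(m,0),m)
print("mark",ray("side",(354.3,287.3),.004), ray("scene",(575/3+175-150,180/3+125+0),.004))
for p in((287.7,283.3),(312.3,273.3),(337.3,264),(383.7,245.7)):print("tin",ray("side",p,.138))
for n,p in(("cup",(338,177)),("block",(347,212)),("tape",(315,141)),("knife",(347,355)),("orange",(220,223)),("red",(194,174)),("jar",(407,355)),("discs",(256,115)),("sander",(204,130))):print(n,ray("side",p,.02))
print(ray("scene",(336,283),.0275),ray("scene",(354,250),.0275))
E
```

```text
fallen [0.4667 0.2532 0.0275] [0.5866 0.3052 0.0275] 0.13077552534903944
mat [ 0.5291 -0.0129  0.004 ] [array([0.4705, 0.0469, 0.004 ]), array([0.5898, 0.0453, 0.004 ]), array([ 0.5868, -0.0729,  0.004 ]), array([ 0.4692, -0.0708,  0.004 ])]
mark [ 0.6098 -0.2642  0.004 ] [ 0.6078 -0.2729  0.004 ]
tin [ 0.4229 -0.2685  0.138 ]
tin [ 0.4844 -0.2649  0.138 ]
tin [ 0.548  -0.2633  0.138 ]
tin [ 0.6731 -0.2575  0.138 ]
cup [0.741  0.0897 0.02  ]
block [ 0.7014 -0.0448  0.02  ]
tape [0.7464 0.2648 0.02  ]
knife [ 0.5042 -0.4234  0.02  ]
orange [0.3574 0.0503 0.02  ]
red [0.3431 0.2632 0.02  ]
jar [ 0.6291 -0.4741  0.02  ]
discs [0.6165 0.4619 0.02  ]
sander [0.4296 0.4509 0.02  ]
[0.5706 0.3113 0.0275] [0.4538 0.2446 0.0275]
```

```bash
python3 - <<'E'
from h import *
d=np.array([.91,.42,0])
print(togo((.53,.28,.26),(0,0,-1),(-.42,.91,0)))
E
```

```text
(array([ -1.53, -40.38, -15.67]), array([-0.778, -0.001, -0.001]))
```

```bash
python3 -m creep '[{"delta_pos":[-0.1,-4.5,-1.7],"rot":[0,0,0]},{"delta_pos":[-0.1,-4.5,-1.7],"rot":[0,0,0]},{"delta_pos":[-0.1,-4.5,-1.7],"rot":[0,0,0]},{"delta_pos":[-0.1,-4.5,-1.7],"rot":[0,0,0]},{"delta_pos":[-0.1,-4.5,-1.7],"rot":[0,0,0]},{"delta_pos":[-0.1,-4.5,-1.7],"rot":[0,0,0]},{"delta_pos":[-0.1,-4.5,-1.7],"rot":[0,0,0]},{"delta_pos":[-0.1,-4.5,-1.7],"rot":[0,0,0]}]' -1
python3 -m creep '[{"delta_pos":[0,0,0],"rot":[-0.14,0,0]},{"delta_pos":[0,0,0],"rot":[-0.14,0,0]},{"delta_pos":[0,0,0],"rot":[-0.14,0,0]},{"delta_pos":[0,0,0],"rot":[-0.14,0,0]},{"delta_pos":[0,0,0],"rot":[-0.14,0,0]},{"delta_pos":[0,0,0],"rot":[-0.08,0,0]}]'
python3 -c "
from h import *
print(togo((.53,.28,.26),(0,0,-1),(-.42,.91,0)), ctrl.get_obs()['q'])"
```

```text
time: 0.9
ee_pos: [0.5006, 0.3091, 0.249]
orientation: [[-0.005, -0.945, 0.328], [-0.003, 0.328, 0.945], [-1.0, 0.004, -0.004]]
ft_force: [0.2, 1.6, 0.7]
width: 0.0851
time: 1.5
ee_pos: [0.5053, 0.3019, 0.245]
orientation: [[-0.01, -0.894, -0.448], [-0.006, -0.448, 0.894], [-1.0, 0.011, -0.0]]
ft_force: [-0.3, 0.4, 0.5]
width: 0.0856
(array([-1.52, -1.21, -3.06]), array([ 0.032, -0.001, -0.011])) [ 0.31754535  0.08396561  0.075277    1.57336103 -0.00213139 -0.14702805]
```

```bash
python3 - <<'E'
from h import *
import cv2,pickle
ci=ctrl.camera_info("wrist"); pickle.dump(ci,open("ci1.pkl","wb"))
cv2.imwrite("pics/w1.png",ctrl.get_image("wrist")[:,:,::-1])
for p in ((.463,.25,.0275),(.587,.308,.0275)): print(proj("wrist",p,ci))
E
```

```text
[252.7548595  122.47461711]
[252.0050282  242.37044682]
```

View pics/w1.png

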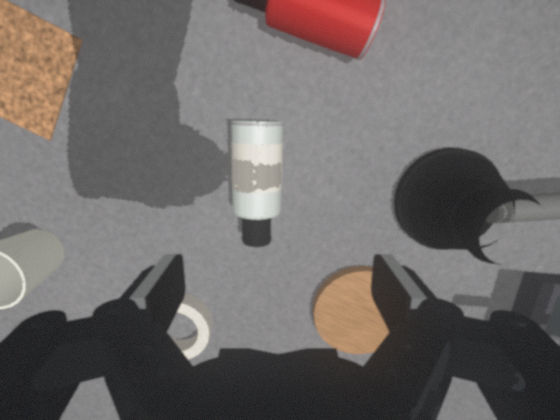

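The wrist picture shows the tin with its foot at (257,121), its body ending at (256,217) and its cap end at (257,245). The axis is nearly vertical in the picture.

```bash
python3 - <<'E'
from h import *
import pickle
np.set_printoptions(precision=4,suppress=True)
ci=pickle.load(open("ci1.pkl","rb"))
b=ray("",(257,121.5),.0275,ci);s=ray("",(256.5,217),.0275,ci);c=ray("",(256.5,244),.0275,ci)
print(b,s,c,np.linalg.norm(c-b),np.linalg.norm(s-b))
d=(c-b)/np.linalg.norm(c-b);n=np.cross([0,0,1],d);g=b+d*.115
print("d",d,"g",g)
x=-np.sin(.35)*d+[0,0,-np.cos(.35)]
T=np.r_[g[:2],.031]+.005*x
print("T",T,"hover",T-.08*x,togo(T-.08*x,x,n))
E
```

```text
[0.4601 0.2536 0.0275] [0.5563 0.2992 0.0275] [0.5865 0.3136 0.0275] 0.13993882206745298 0.10650435125443058
d [ 0.9033  0.4289 -0.    ] g [0.564  0.3029 0.0275]
T [0.5624 0.3022 0.0263] hover [0.5872 0.314  0.1015] (array([14.25, -8.02, -2.61]), array([ 0.024, -0.005,  0.338]))
```

```bash
python3 -m creep '[{"delta_pos":[2,-2.7,-0.9],"rot":[0.01,0,0.12]},{"delta_pos":[2,-2.7,-0.9],"rot":[0.01,0,0.12]},{"delta_pos":[2,-2.7,-0.9],"rot":[0,0,0.12]},{"delta_pos":[2,0,0],"rot":[0,0,0]},{"delta_pos":[2,0,0],"rot":[0,0,0]},{"delta_pos":[0,0,0],"rot":[0,0,0]}]'
cat >> h.py <<'E'
d=np.array([.9033,.4289,0]);n=np.cross([0,0,1],d);x20=-np.sin(.35)*d+[0,0,-np.cos(.35)]
T=np.array([.5635,.3027,.0263])
E
python3 -c "
from h import *
print(togo(T-.06*x20,x20,n),togo(T,x20,n)); print(ctrl.get_obs()['q'])"
```

```text
time: 2.15
ee_pos: [0.5512, 0.3036, 0.1535]
orientation: [[-0.236, -0.873, -0.426], [-0.114, -0.411, 0.905], [-0.965, 0.262, -0.003]]
ft_force: [-0.3, -0.7, 0.3]
width: 0.0852
(array([ 6.02, -4.88, -0.59]), array([-0.004, -0.001,  0.085])) (array([12.  , -4.37, -0.58]), array([-0.004, -0.001,  0.085]))
[ 0.31281622  0.55185015  0.43917952  1.720615   -0.03565438 -0.12234356]
```

```bash
python3 -m creep '[{"delta_pos":[2,-2.7,-0.4],"rot":[0,0,0.06]},{"delta_pos":[2,-2.5,-0.3],"rot":[0,0,0.05]},{"delta_pos":[2,-0.8,0],"rot":[0,0,0]},{"delta_pos":[0,0,0],"rot":[0,0,0]}]'
python3 -c "
from h import *
print(togo(T,x20,n)); print(ctrl.get_obs()['q'])"
```

```text
time: 2.55
ee_pos: [0.5864, 0.3131, 0.0802]
orientation: [[-0.331, -0.844, -0.422], [-0.158, -0.391, 0.907], [-0.93, 0.367, -0.004]]
ft_force: [-0.6, 0.7, 0.2]
width: 0.0851
(array([5.94, 0.37, 0.05]), array([-0.009, -0.001, -0.025]))
[ 0.31525246  0.87554899  0.73208825  1.79975769 -0.04759567 -0.11065645]
```

```bash
python3 -m creep '[{"delta_pos":[2,0.2,0],"rot":[0,0,-0.02]},{"delta_pos":[2,0.1,0],"rot":[0,0,0]},{"delta_pos":[1,0,0],"rot":[0,0,0]},{"delta_pos":[0,0,0],"rot":[0,0,0]}]'
python3 - <<'E'
from h import *
import cv2
print(togo(T,x20,n)); print(ctrl.get_obs()['q'])
a=ctrl.get_image("scene");b=ctrl.get_image("side")
f=lambda im,x,y:cv2.resize(im[y:y+90,x:x+100],None,fx=4,fy=4,interpolation=cv2.INTER_CUBIC)
cv2.imwrite("pics/g1.png",np.hstack([f(a,295,220),f(b,210,100)])[:,:,::-1])
E
```

```text
time: 2.95
ee_pos: [0.5691, 0.3049, 0.0432]
orientation: [[-0.305, -0.855, -0.419], [-0.147, -0.393, 0.908], [-0.941, 0.338, -0.006]]
ft_force: [-0.2, -0.3, -0.6]
width: 0.0853
(array([ 1.79, -0.01,  0.04]), array([-0.012, -0.002,  0.005]))
[ 0.31115703  0.76713426  0.51575496  1.66132875 -0.04676938 -0.11242105]
```

View pics/g1.png

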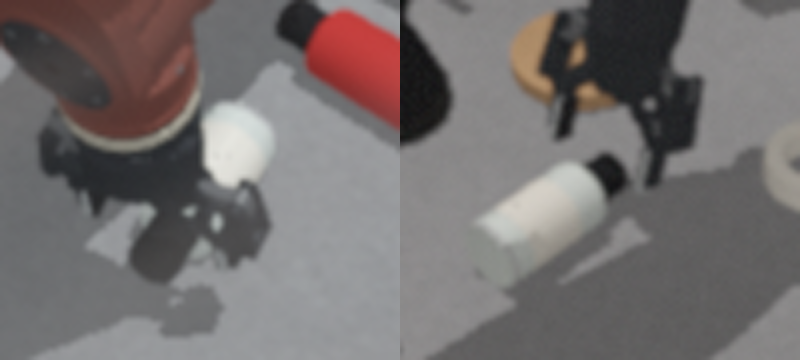

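The fingers straddle the cap. Down and grip.

```bash
python3 -m creep '[{"delta_pos":[1,0,0],"rot":[-0.01,0,0]},{"delta_pos":[0.9,0,0],"rot":[0,0,0]},{"delta_pos":[0.2,0,0],"rot":[0,0,0]},{"delta_pos":[0,0,0],"rot":[0,0,0]}]'
python3 -c "
from h import *
print(togo(T,x20,n))"
python3 -m creep '[{"delta_pos":[0,0,0],"rot":[0,0,0]},{"delta_pos":[0,0,0],"rot":[0,0,0]},{"delta_pos":[0,0,0],"rot":[0,0,0]},{"delta_pos":[0,0,0],"rot":[0,0,0]},{"delta_pos":[0,0,0],"rot":[0,0,0]},{"delta_pos":[0,0,0],"rot":[0,0,0]},{"delta_pos":[0,0,0],"rot":[0,0,0]}]' 1 70
```

```text
time: 3.45
ee_pos: [0.5654, 0.3028, 0.0272]
orientation: [[-0.297, -0.853, -0.429], [-0.145, -0.403, 0.904], [-0.944, 0.331, -0.004]]
ft_force: [0.2, 0.0, -0.0]
width: 0.0854
(array([0.15, 0.14, 0.08]), array([-0.002, -0.003,  0.013]))
time: 4.15
ee_pos: [0.5656, 0.3028, 0.0276]
orientation: [[-0.298, -0.853, -0.428], [-0.145, -0.403, 0.904], [-0.944, 0.331, -0.004]]
ft_force: [-0.9, -0.5, -0.0]
width: 0.0319
```

```bash
python3 -m creep '[{"delta_pos":[-1,0.3,0],"rot":[0,0,0]},{"delta_pos":[-1.9,0.7,0],"rot":[0,0,0]},{"delta_pos":[-2.5,0.9,0],"rot":[0,0,0]},{"delta_pos":[-2.8,1,0],"rot":[0,0,0]},{"delta_pos":[-2.8,1,0],"rot":[0,0,0]},{"delta_pos":[-2.8,1,0],"rot":[0,0,0]},{"delta_pos":[-1.9,0.7,0],"rot":[0,0,0]},{"delta_pos":[0,0,0],"rot":[0,0,0]}]'
python3 - <<'E'
from h import *
import cv2
print(ctrl.get_obs()['q'])
a=ctrl.get_image("scene");b=ctrl.get_image("side")
f=lambda im,x,y:cv2.resize(im[y:y+130,x:x+130],None,fx=3,fy=3,interpolation=cv2.INTER_CUBIC)
cv2.imwrite("pics/l1.png",np.hstack([f(a,275,170),f(b,190,50)])[:,:,::-1])
E
```

```text
time: 4.95
ee_pos: [0.5639, 0.3028, 0.2026]
orientation: [[-0.298, -0.853, -0.428], [-0.144, -0.403, 0.904], [-0.944, 0.331, -0.003]]
ft_force: [0.1, 0.8, -1.7]
width: 0.0322
[ 0.31039014  0.71111954  0.7282724   1.92210922 -0.04658619 -0.12366627]
```

View pics/l1.png

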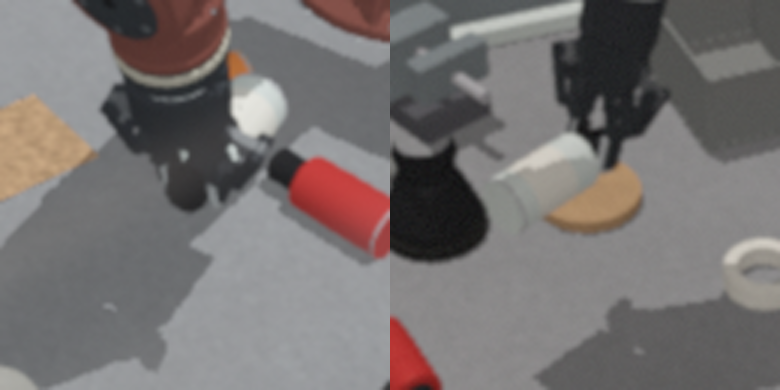

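The tin is held and about horizontal. Next I turn it upright.

```bash
python3 -m creep '[{"delta_pos":[0,0,0],"rot":[0,0,-0.1]},{"delta_pos":[0,0,0],"rot":[0,0,-0.14]},{"delta_pos":[0,0,0],"rot":[0,0,-0.14]},{"delta_pos":[0,0,0],"rot":[0,0,-0.14]},{"delta_pos":[0,0,0],"rot":[0,0,-0.14]},{"delta_pos":[0,0,0],"rot":[0,0,-0.14]},{"delta_pos":[0,0,0],"rot":[0,0,-0.14]},{"delta_pos":[0,0,0],"rot":[0,0,-0.14]}]'
python3 -c "
from h import *
print(ctrl.get_obs()['q']);print(togo((.5291,-.0129,.2)))"
```

```text
time: 5.85
ee_pos: [0.5606, 0.3014, 0.1774]
orientation: [[0.496, -0.757, -0.427], [0.236, -0.356, 0.904], [-0.836, -0.549, 0.002]]
ft_force: [0.3, -0.1, -1.5]
width: 0.0319
[ 0.23521195 -0.50961161 -0.69106464  0.81849336  0.11393906 -0.17160763]
(array([-10.86,  12.33, -27.08]), None)
```

```bash
python3 -m creep '[{"delta_pos":[-0.7,-0.5,0],"rot":[0,0,-0.14]},{"delta_pos":[-0.7,-0.6,0],"rot":[0,0,-0.14]},{"delta_pos":[-0.6,-0.7,0],"rot":[0,0,-0.14]},{"delta_pos":[-0.5,-0.8,0],"rot":[0,0,-0.1]},{"delta_pos":[0,0,0],"rot":[0,0,0]}]'
python3 -c "
from h import *
print(ctrl.get_obs()['q']);print(togo((.5291,-.0129,.2)))"
```

```text
time: 6.35
ee_pos: [0.5979, 0.3226, 0.2061]
orientation: [[0.777, -0.464, -0.425], [0.367, -0.215, 0.905], [-0.511, -0.86, 0.003]]
ft_force: [-0.5, 0.6, -3.7]
width: 0.0318
[ 0.22039343 -0.84042541 -1.09574198  0.29199168  0.18942422 -0.11085237]
(array([-17.35,  10.94, -27.43]), None)
```

The arm is at its q2/q3 limits and the tin is about 0.2 rad short of upright. I'll fit a small kinematic model from the recorded poses to plan the mat posture.

```bash
cat > fk.py <<'E'
import numpy as np
from scipy.spatial.transform import Rotation as Ro
from scipy.optimize import least_squares
rz=lambda a:Ro.from_euler('z',a).as_matrix(); ry=lambda a:Ro.from_euler('y',a).as_matrix(); rx=lambda a:Ro.from_euler('x',a).as_matrix()
S=[([1.00729,.104687,.096438,1.563908,0,1.353107],[.20318,.5642,.24451]),
([.31754535,.08396561,.075277,1.57336103,-.00213139,-.14702805],[.5053,.3019,.245]),
([.31281622,.55185015,.43917952,1.720615,-.03565438,-.12234356],[.5512,.3036,.1535]),
([.31525246,.87554899,.73208825,1.79975769,-.04759567,-.11065645],[.5864,.3131,.0802]),
([.31115703,.76713426,.51575496,1.66132875,-.04676938,-.11242105],[.5691,.3049,.0432]),
([.31039014,.71111954,.7282724,1.92210922,-.04658619,-.12366627],[.5639,.3028,.2026]),
([.23521195,-.50961161,-.69106464,.81849336,.11393906,-.17160763],[.5606,.3014,.1774]),
([.22039343,-.84042541,-1.09574198,.29199168,.18942422,-.11085237],[.5979,.3226,.2061])]
def R(q,s=1): return rz(q[0])@ry(q[1]-q[2]+q[3])@rz(s*q[4])@rx(q[5]-np.pi/2)
def fk(k,q,s=1):
    a,e,h,L1,L2,c,L3=k; f=q[1]-q[2]+c; A=ry(q[1]-q[2]+q[3])@rz(s*q[4])
    return rz(q[0])@(np.array([a+L1*np.sin(q[1])+L2*np.cos(f),e,h+L1*np.cos(q[1])-L2*np.sin(f)])+A[:,0]*L3)
def fit(s=1): return least_squares(lambda k:np.ravel([fk(k,q,s)-p for q,p in S]),[.05,.13,.3,.4,.4,0,.2])
E
python3 - <<'E'
from fk import *
np.set_printoptions(precision=4,suppress=True)
for s in(1,-1):
    o=fit(s);print(s,o.x,np.sqrt(o.cost*2/24)); print(R(S[-1][0],s))
E
```

```text
1 [ 0.0178  0.1281  0.262   0.3079  0.5406 -0.1244  0.389 ] 0.0055764331612263365
[[ 0.7772 -0.4636 -0.4255]
 [ 0.3671 -0.2152  0.905 ]
 [-0.5111 -0.8595  0.0029]]
-1 [ 0.1029  0.1376  0.1299  0.1917  0.488  -0.3002  0.2296] 0.02901959007137857
[[ 0.8595 -0.4983 -0.1136]
 [-0.0004 -0.223   0.9748]
 [-0.5111 -0.8378 -0.1919]]
```

```bash
cat >> fk.py <<'E'
def fk(k,q,s=1):
    a,e,h,L1,L2,c,L3,w,v,e2=k; f=q[1]-q[2]+c; B=ry(q[1]-q[2]+q[3]);A=B@rz(q[4])
    return rz(q[0])@(np.array([a+L1*np.sin(q[1])+L2*np.cos(f),e,h+L1*np.cos(q[1])-L2*np.sin(f)])+B@[w,0,v]+A@[L3,e2,0])
def fit(): return least_squares(lambda k:np.ravel([fk(k,q)-p for q,p in S]),[.02,.13,.26,.31,.54,-.12,.3,0.05,0,0])
def ik(k,p,Rt,q0=S[-1][0],lock=None):
    lo=np.array([-2.99,-.82,-1.07,-1.84,-1.5,-3.1]);hi=np.array([2.99,1.84,1.14,2.1,1.54,3.1])
    best=None
    for d in ([0]*6,[0,.5,.5,0,0,0],[0,0,0,0,1.2,0],[0,0,0,0,-1.2,0],[.5,.3,0,0,-1.2,1],[-.5,.3,0,0,1.2,-1]):
        o=least_squares(lambda q:np.r_[(fk(k,q)-p)*10,Ro.from_matrix(R(q).T@Rt).as_rotvec()],np.clip(np.array(q0)+d,lo+.01,hi-.01),bounds=(lo,hi))
        if best is None or o.cost<best.cost:best=o
    return best.x,fk(k,best.x)-p,Ro.from_matrix(R(best.x).T@Rt).as_rotvec()
E
python3 - <<'E'
from fk import *
np.set_printoptions(precision=3,suppress=True)
o=fit();k=o.x;print(k,np.sqrt(o.cost*2/24)); np.save("k.npy",k)
# at mat: tool angle beta below horizontal, heading psi; tin vertical; jaws horizontal
for beta in(.35,.6):
  for psi in np.deg2rad([-90,-60,-30,0,30,60,90]):
    hd=np.array([np.cos(psi),np.sin(psi),0]);x=np.cos(beta)*hd-[0,0,np.sin(beta)];z=np.cross([0,0,1],hd)
    q,dp,dr=ik(k,np.array([.529,-.013,.125])+0*x,np.c_[x,np.cross(z,x),z])
    print(beta,np.rad2deg(psi).round(),q,np.linalg.norm(dp).round(3),np.linalg.norm(dr).round(3))
E
```

```text
[-0.     0.13   0.296  0.337  0.552 -0.082  0.289  0.138  0.    -0.   ] 2.405496410982358e-05
0.35 -90.0 [ 0.233  0.486 -0.073  1.575 -1.153  2.175] 0.0 0.0
0.35 -60.0 [ 0.223 -0.408 -1.01   0.288 -1.114  0.836] 0.0 0.0
0.35 -30.0 [ 0.145 -0.653 -1.07   0.461 -0.836  0.563] 0.009 0.39
0.35 0.0 [-0.759 -0.82  -1.07   0.989  0.883 -0.881] 0.011 0.562
0.35 30.0 [-0.887 -0.597 -1.07   0.996  1.211 -1.419] 0.002 0.114
0.35 60.0 [-0.847  0.214 -0.435  1.637  1.099 -2.344] 0.0 0.0
0.35 90.0 [-0.712  0.712  0.14   2.061  0.792 -2.763] 0.0 0.0
0.6 -90.0 [ 0.176  0.24  -0.215  1.366 -0.949  1.876] 0.0 0.0
0.6 -60.0 [ 0.152 -0.462 -0.891  0.653 -0.877  0.966] 0.0 0.0
0.6 -30.0 [ 0.014 -0.82  -1.07   0.667 -0.535  0.439] 0.006 0.237
0.6 0.0 [-0.584 -0.82  -0.994  0.981  0.556 -0.59 ] 0.011 0.415
0.6 30.0 [-0.773 -0.797 -1.07   1.016  0.92  -1.184] 0.001 0.057
0.6 60.0 [-0.775 -0.045 -0.526  1.44   0.926 -1.998] 0.0 0.0
0.6 90.0 [-0.667  0.467  0.003  1.842  0.705 -2.52 ] 0.0 0.0
```

The fit is exact (0.02 mm). The mat is reachable with the tool coming in sideways, heading -90° and 0.35 rad below horizontal. I'll check a path there.

```bash
cat >> h.py <<'E'
from fk import R as RR,fk as FK,ik as IK,Ro
k=np.load("k.npy")
def ori(psi,b):
    hd=np.array([np.cos(psi),np.sin(psi),0]);x=np.cos(b)*hd-[0,0,np.sin(b)];z=np.cross([0,0,1],hd);return np.c_[x,np.cross(z,x),z]
def plan(p1,R1,N,q=None):
    "N equal steps: tool-frame cm, rotvec, and IK check"
    o=ctrl.get_obs(); q=o["q"]; p0=o["ee_pos"];R0=o["orientation"]
    w=Ro.from_matrix(R0.T@R1).as_rotvec(); print("rot/row",(w/N).round(3)); p1=np.array(p1)
    for i in range(N):
        Ri=R0@Ro.from_rotvec(w*i/N).as_matrix(); Rn=R0@Ro.from_rotvec(w*(i+1)/N).as_matrix()
        q2,dp,dr=IK(k,p0+(p1-p0)*(i+1)/N,Rn,q)
        print((Ri.T@(p1-p0)/N*100).round(1),q2.round(2),"dq",abs(q2-q).max().round(2),"err",np.linalg.norm(dp).round(3),np.linalg.norm(dr).round(2),"x",Rn[:,0].round(2));q=q2
E
python3 - <<'E'
from h import *
plan((.57,.12,.27),ori(-1.5,1.0),14)
q,dp,dr=IK(k,np.array([.57,.12,.27]),ori(-1.5,1.0));print(q,dp,dr)
E
```

```text
rot/row [0.097 0.1   0.022]
[-0.9  0.  -1.2] [ 0.27 -0.82 -1.05  0.35  0.04  0.01] dq 0.15 err 0.001 0.02 x [ 0.8   0.27 -0.53]
[-0.8 -0.1 -1.3] [ 0.3  -0.82 -1.03  0.39 -0.08  0.12] dq 0.12 err 0.0 0.01 x [ 0.81  0.17 -0.55]
[-0.7 -0.2 -1.4] [ 0.33 -0.79 -0.99  0.43 -0.2   0.24] dq 0.12 err 0.0 0.0 x [ 0.81  0.07 -0.58]
[-0.5 -0.3 -1.4] [ 0.36 -0.72 -0.92  0.5  -0.31  0.37] dq 0.13 err 0.0 0.0 x [ 0.79 -0.03 -0.61]
[-0.4 -0.5 -1.4] [ 0.38 -0.65 -0.83  0.57 -0.4   0.51] dq 0.14 err 0.0 0.0 x [ 0.76 -0.12 -0.63]
[-0.3 -0.6 -1.4] [ 0.39 -0.56 -0.74  0.67 -0.49  0.65] dq 0.14 err 0.0 0.0 x [ 0.72 -0.21 -0.66]
[-0.1 -0.7 -1.3] [ 0.4  -0.47 -0.64  0.78 -0.55  0.8 ] dq 0.15 err 0.0 0.0 x [ 0.66 -0.29 -0.69]
[-0.  -0.8 -1.3] [ 0.4  -0.37 -0.52  0.9  -0.6   0.95] dq 0.15 err 0.0 0.0 x [ 0.6  -0.36 -0.72]
[ 0.1 -1.  -1.2] [ 0.39 -0.27 -0.41  1.02 -0.63  1.11] dq 0.15 err 0.0 0.0 x [ 0.52 -0.42 -0.74]
[ 0.2 -1.1 -1.1] [ 0.37 -0.17 -0.29  1.16 -0.64  1.26] dq 0.15 err 0.0 0.0 x [ 0.43 -0.47 -0.77]
[ 0.2 -1.2 -1. ] [ 0.35 -0.06 -0.17  1.29 -0.64  1.4 ] dq 0.15 err 0.0 0.0 x [ 0.34 -0.51 -0.79]
[ 0.3 -1.3 -0.8] [ 0.32  0.03 -0.05  1.41 -0.62  1.54] dq 0.14 err 0.0 0.0 x [ 0.24 -0.53 -0.81]
[ 0.4 -1.3 -0.6] [ 0.29  0.13  0.07  1.53 -0.59  1.67] dq 0.13 err 0.0 0.0 x [ 0.14 -0.54 -0.83]
[ 0.4 -1.4 -0.5] [ 0.25  0.22  0.18  1.65 -0.56  1.78] dq 0.12 err 0.0 0.0 x [ 0.04 -0.54 -0.84]
[ 0.24905498  0.22006059  0.18419639  1.64829733 -0.56065454  1.7817259 ] [ 2.22044605e-16  1.38777878e-17 -3.88578059e-16] [ 3.88953031e-17  2.42395005e-15 -1.57733326e-16]
```

```bash
python3 -m creep '[{"delta_pos":[-0.9,0,-1.2],"rot":[0.1,0.1,0.02]},{"delta_pos":[-0.8,-0.1,-1.3],"rot":[0.1,0.1,0.02]},{"delta_pos":[-0.7,-0.2,-1.4],"rot":[0.1,0.1,0.02]},{"delta_pos":[-0.5,-0.3,-1.4],"rot":[0.1,0.1,0.02]},{"delta_pos":[-0.4,-0.5,-1.4],"rot":[0.1,0.1,0.02]},{"delta_pos":[-0.3,-0.6,-1.4],"rot":[0.1,0.1,0.02]},{"delta_pos":[-0.1,-0.7,-1.3],"rot":[0.1,0.1,0.02]},{"delta_pos":[0,-0.8,-1.3],"rot":[0.1,0.1,0.02]}]'
python3 -m creep '[{"delta_pos":[0.1,-1,-1.2],"rot":[0.1,0.1,0.02]},{"delta_pos":[0.2,-1.1,-1.1],"rot":[0.1,0.1,0.02]},{"delta_pos":[0.2,-1.2,-1],"rot":[0.1,0.1,0.02]},{"delta_pos":[0.3,-1.3,-0.8],"rot":[0.1,0.1,0.02]},{"delta_pos":[0.4,-1.3,-0.6],"rot":[0.1,0.1,0.02]},{"delta_pos":[0.4,-1.3,-0.5],"rot":[0.1,0.1,0.02]},{"delta_pos":[0,0,0],"rot":[0,0,0]}]'
python3 - <<'E'
from h import *
print(ctrl.get_obs()['q'])
plan((.529,-.013,.20),ori(-1.5,.35),10)
E
```

```text
time: 7.15
ee_pos: [0.5629, 0.1969, 0.2097]
orientation: [[0.542, -0.517, 0.663], [-0.394, 0.54, 0.743], [-0.742, -0.664, 0.089]]
ft_force: [0.4, 0.8, -1.0]
width: 0.0317
time: 7.85
ee_pos: [0.5307, 0.1033, 0.2239]
orientation: [[-0.089, -0.019, 0.996], [-0.555, 0.831, -0.034], [-0.827, -0.556, -0.084]]
ft_force: [-0.1, 0.2, -2.8]
width: 0.0318
[ 0.23079908  0.25447779  0.12656689  1.69553227 -0.54672439  1.8813257 ]
rot/row [ 0.    -0.014 -0.063]
[ 0.8 -0.8  0. ] [ 0.24  0.25  0.1   1.68 -0.61  1.89] dq 0.06 err 0.0 0.0 x [-0.07 -0.61 -0.79]
[ 0.9 -0.8  0. ] [ 0.24  0.25  0.08  1.67 -0.67  1.91] dq 0.06 err 0.0 0.0 x [-0.06 -0.66 -0.75]
[ 0.9 -0.7  0. ] [ 0.25  0.25  0.05  1.66 -0.73  1.92] dq 0.06 err 0.0 0.0 x [-0.04 -0.7  -0.71]
[ 1.  -0.7  0. ] [ 0.25  0.26  0.02  1.65 -0.8   1.93] dq 0.06 err 0.0 0.0 x [-0.03 -0.75 -0.67]
[ 1.  -0.6 -0. ] [ 0.25  0.26 -0.01  1.63 -0.86  1.95] dq 0.06 err 0.0 0.0 x [-0.01 -0.79 -0.62]
[ 1.1 -0.5 -0. ] [ 0.26  0.26 -0.04  1.62 -0.92  1.96] dq 0.06 err 0.0 0.0 x [ 0.   -0.82 -0.57]
[ 1.1 -0.5 -0. ] [ 0.25  0.27 -0.07  1.6  -0.99  1.98] dq 0.06 err 0.0 0.0 x [ 0.02 -0.86 -0.51]
[ 1.1 -0.4 -0.1] [ 0.25  0.27 -0.09  1.59 -1.05  2.  ] dq 0.06 err 0.0 0.0 x [ 0.04 -0.89 -0.46]
[ 1.1 -0.3 -0.1] [ 0.25  0.28 -0.12  1.57 -1.12  2.01] dq 0.07 err 0.0 0.0 x [ 0.05 -0.91 -0.4 ]
[ 1.2 -0.2 -0.1] [ 0.24  0.29 -0.15  1.56 -1.18  2.03] dq 0.07 err 0.0 0.0 x [ 0.07 -0.94 -0.34]
```

```bash
python3 -m creep '[{"delta_pos":[1,-1,0],"rot":[0,-0.02,-0.08]},{"delta_pos":[1.1,-1,0],"rot":[0,-0.02,-0.08]},{"delta_pos":[1.2,-0.9,0],"rot":[0,-0.02,-0.08]},{"delta_pos":[1.3,-0.8,0],"rot":[0,-0.02,-0.08]},{"delta_pos":[1.4,-0.7,0],"rot":[0,-0.02,-0.08]},{"delta_pos":[1.4,-0.6,0],"rot":[0,-0.02,-0.08]},{"delta_pos":[1.4,-0.4,0],"rot":[0,-0.02,-0.08]},{"delta_pos":[0,0,0],"rot":[0,0,0]}]'
python3 - <<'E'
from h import *
import cv2
o=ctrl.get_obs();print(o['q'],togo((.529,-.013,.18)), o["orientation"]@[-.33,-.94,0])
a=ctrl.get_image("scene");b=ctrl.get_image("side")
f=lambda im,x,y:cv2.resize(im[y:y+140,x:x+130],None,fx=3,fy=3,interpolation=cv2.INTER_CUBIC)
cv2.imwrite("pics/m1.png",np.hstack([f(a,220,120),f(b,220,110)])[:,:,::-1])
E
```

```text
time: 8.65
ee_pos: [0.5196, -0.0025, 0.195]
orientation: [[0.077, -0.067, 0.995], [-0.919, 0.383, 0.097], [-0.388, -0.921, -0.032]]
ft_force: [0.1, 1.4, -2.4]
width: 0.0323
[ 0.25447782  0.24011969 -0.18957137  1.52544129 -1.13937689  1.95491598] (array([1.62, 0.92, 0.88]), None) [ 0.03757263 -0.05704278  0.9938986 ]
```

View pics/m1.png

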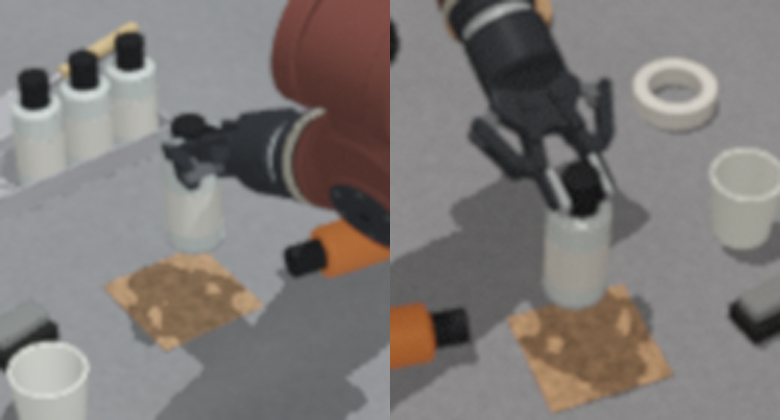

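The tin hangs nearly upright over the mat (side crop: cap top (584,170), foot (575,288)). I'll triangulate its axis.

```bash
python3 - <<'E'
from h import *
np.set_printoptions(precision=4,suppress=True)
def tri(u,v):
    A=[];b=[]
    for c,p in(("scene",u),("side",v)):
        ci=ctrl.camera_info(c);P=ci["mtx"]@ci["camera_from_world"][:3]
        for i in(0,1):
            r=p[i]*P[2]-P[i];A.append(r[:3]);b.append(-r[3])
    return np.linalg.lstsq(np.array(A),np.array(b),rcond=None)[0]
c=tri((282.7,161),(284.3,166.7));f=tri((285,198.3),(281.7,206))
print(c,f,np.linalg.norm(c-f),(c-f)/np.linalg.norm(c-f))
o=ctrl.get_obs()
R=o["orientation"]
# target: jaws horizontal and tin axis (model -.33,-.94 in tool) vertical
psi=np.arctan2(R[1,0],R[0,0]); 
for b in(.34,.4):
    print(b,togo((.529,-.013,.15),ori(psi,b)[:,0],ori(psi,b)[:,2]))
E
```

```text
[0.5248 0.0023 0.2172] [ 0.517  -0.0025  0.0791] 0.13844209796396262 [0.0567 0.0348 0.9978]
0.34 (array([2.96, 3.87, 0.79]), array([ 0.029,  0.001, -0.062]))
0.4 (array([2.96, 3.87, 0.79]), array([ 0.029,  0.   , -0.002]))
```

```bash
python3 -m creep '[{"delta_pos":[0.7,1,0.2],"rot":[0.03,0,0]},{"delta_pos":[0.7,1.1,0.2],"rot":[0,0,0]},{"delta_pos":[0.7,1.1,0.2],"rot":[0,0,0]},{"delta_pos":[0.7,1.1,0.2],"rot":[0,0,0]},{"delta_pos":[0.6,0.8,0.2],"rot":[0,0,0]},{"delta_pos":[0,0,0],"rot":[0,0,0]}]'
python3 -c "
from h import *
print(togo((.531,-.013,.120)),ctrl.get_obs()['ft_force'])"
```

```text
time: 9.35
ee_pos: [0.5346, -0.009, 0.138]
orientation: [[0.081, -0.032, 0.996], [-0.913, 0.399, 0.087], [-0.401, -0.916, 0.003]]
ft_force: [0.2, -0.3, -1.9]
width: 0.0318
(array([ 1.05,  1.51, -0.4 ]), None) [ 0.20217199 -0.30850893 -1.87479592]
```

```bash
python3 -m creep '[{"delta_pos":[0.4,0.3,-0.2],"rot":[0,0,0]},{"delta_pos":[0.3,0.3,-0.2],"rot":[0,0,0]},{"delta_pos":[0.2,0.3,0],"rot":[0,0,0]},{"delta_pos":[0,0,0],"rot":[0,0,0]}]'
python3 -m creep '[{"delta_pos":[0.1,0.2,0],"rot":[0,0,0]},{"delta_pos":[0.1,0.2,0],"rot":[0,0,0]},{"delta_pos":[0,0,0],"rot":[0,0,0]}]'
python3 -c "
from h import *
print(togo((.531,-.013,.120)),ctrl.get_obs()['ft_force'])"
```

```text
time: 9.75
ee_pos: [0.5314, -0.0141, 0.1267]
orientation: [[0.081, -0.032, 0.996], [-0.912, 0.4, 0.087], [-0.402, -0.916, 0.004]]
ft_force: [0.3, 0.3, -2.1]
width: 0.0318
time: 10.05
ee_pos: [0.5316, -0.0141, 0.1223]
orientation: [[0.082, -0.031, 0.996], [-0.912, 0.4, 0.088], [-0.402, -0.916, 0.004]]
ft_force: [1.1, 0.2, -1.7]
width: 0.0322
(array([-0.02,  0.26, -0.05]), None) [ 1.11099871  0.24958692 -1.68797758]
```

```bash
for i in 1; do :; done; python3 -m creep '[{"delta_pos":[0.04,0.1,0],"rot":[0,0,0]},{"delta_pos":[0,0,0],"rot":[0,0,0]}]' 1 25
python3 -m creep '[{"delta_pos":[0.04,0.1,0],"rot":[0,0,0]},{"delta_pos":[0,0,0],"rot":[0,0,0]}]'
python3 -m creep '[{"delta_pos":[0.04,0.1,0],"rot":[0,0,0]},{"delta_pos":[0,0,0],"rot":[0,0,0]}]'
```

```text
time: 10.25
ee_pos: [0.5317, -0.014, 0.1213]
orientation: [[0.082, -0.031, 0.996], [-0.912, 0.4, 0.088], [-0.402, -0.916, 0.005]]
ft_force: [0.3, 0.1, -2.7]
width: 0.0319
time: 10.45
ee_pos: [0.5322, -0.014, 0.1212]
orientation: [[0.083, -0.031, 0.996], [-0.913, 0.399, 0.088], [-0.4, -0.916, 0.005]]
ft_force: [0.6, -0.1, -2.3]
width: 0.0316
time: 10.65
ee_pos: [0.5326, -0.014, 0.1212]
orientation: [[0.084, -0.03, 0.996], [-0.913, 0.398, 0.089], [-0.399, -0.917, 0.006]]
ft_force: [-0.1, 0.0, -2.8]
width: 0.032
```

```bash
python3 -m creep '[{"delta_pos":[0.08,0.2,0],"rot":[0,0,0]},{"delta_pos":[0,0,0],"rot":[0,0,0]}]'
python3 -m creep '[{"delta_pos":[0.08,0.2,0],"rot":[0,0,0]},{"delta_pos":[0,0,0],"rot":[0,0,0]}]'
```

```text
time: 10.85
ee_pos: [0.5334, -0.014, 0.1211]
orientation: [[0.086, -0.03, 0.996], [-0.914, 0.395, 0.091], [-0.396, -0.918, 0.007]]
ft_force: [-0.9, -0.0, -1.9]
width: 0.0321
time: 11.05
ee_pos: [0.5343, -0.014, 0.121]
orientation: [[0.088, -0.029, 0.996], [-0.915, 0.392, 0.092], [-0.393, -0.919, 0.008]]
ft_force: [0.2, -0.8, -1.9]
width: 0.0319
```

```bash
python3 - <<'E'
from h import *
import cv2
np.set_printoptions(precision=4,suppress=True)
o=ctrl.get_obs();print(o['q'],o['joint_torque'],o['ft_force'],FK(k,o['q'])-o['ee_pos'])
print(IK(k,np.array([.531,-.013,.116]),o["orientation"],o["q"]))
a=ctrl.get_image("scene");b=ctrl.get_image("side")
f=lambda im,x,y:cv2.resize(im[y:y+200,x:x+200],None,fx=2,fy=2,interpolation=cv2.INTER_CUBIC)
cv2.imwrite("pics/m2.png",np.hstack([f(a,220,120),f(b,180,70)])[:,:,::-1])
E
```

```text
[ 0.2274  0.3038 -0.2494  1.3156 -1.1466  1.9047] [ -0.0071 -59.      43.562    2.8725  -4.0219  -0.0099] [ 0.1572 -0.7759 -1.8913] [0.0001 0.0002 0.0004]
(array([ 0.2301,  0.306 , -0.2583,  1.3102, -1.1458,  1.911 ]), array([ 0., -0.,  0.]), array([-0., -0.,  0.]))
```

View pics/m2.png

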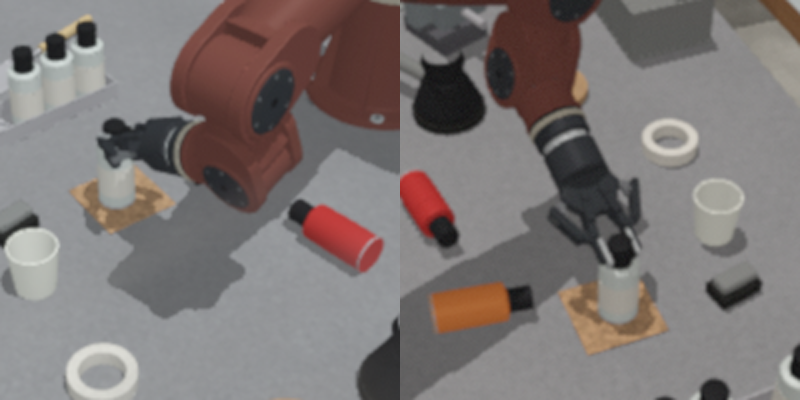

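```bash
python3 -m creep '[{"delta_pos":[0.1,0.25,-0.1],"rot":[0,0,0]},{"delta_pos":[0.1,0.25,-0.1],"rot":[0,0,0]},{"delta_pos":[0.1,0.25,-0.1],"rot":[0,0,0]}]'
```

```text
time: 11.45
ee_pos: [0.5347, -0.0143, 0.1208]
orientation: [[0.095, -0.025, 0.995], [-0.919, 0.382, 0.097], [-0.383, -0.924, 0.013]]
ft_force: [-6.6, 5.2, 20.3]
width: 0.0315
```

Contact reached at z≈0.121 (20 N). Relax, then open.

```bash
python3 -m creep '[{"delta_pos":[0,0,0],"rot":[0,0,0]},{"delta_pos":[0,0,0],"rot":[0,0,0]}]'
python3 -m creep '[{"delta_pos":[0,0,0],"rot":[0,0,0]},{"delta_pos":[0,0,0],"rot":[0,0,0]},{"delta_pos":[0,0,0],"rot":[0,0,0]},{"delta_pos":[0,0,0],"rot":[0,0,0]},{"delta_pos":[0,0,0],"rot":[0,0,0]},{"delta_pos":[0,0,0],"rot":[0,0,0]}]' -1
python3 - <<'E'
from h import *
import cv2
a=ctrl.get_image("scene");b=ctrl.get_image("side")
f=lambda im,x,y:cv2.resize(im[y:y+100,x:x+100],None,fx=4,fy=4,interpolation=cv2.INTER_CUBIC)
cv2.imwrite("pics/m3.png",np.hstack([f(a,235,140),f(b,235,150)])[:,:,::-1])
E
```

```text
time: 11.65
ee_pos: [0.5348, -0.0142, 0.1208]
orientation: [[0.095, -0.025, 0.995], [-0.919, 0.383, 0.097], [-0.383, -0.924, 0.014]]
ft_force: [0.0, -0.1, 0.4]
width: 0.0321
time: 12.25
ee_pos: [0.5343, -0.0145, 0.1194]
orientation: [[0.094, -0.025, 0.995], [-0.919, 0.383, 0.096], [-0.384, -0.923, 0.013]]
ft_force: [0.1, -0.6, -0.8]
width: 0.0854
```

View pics/m3.png

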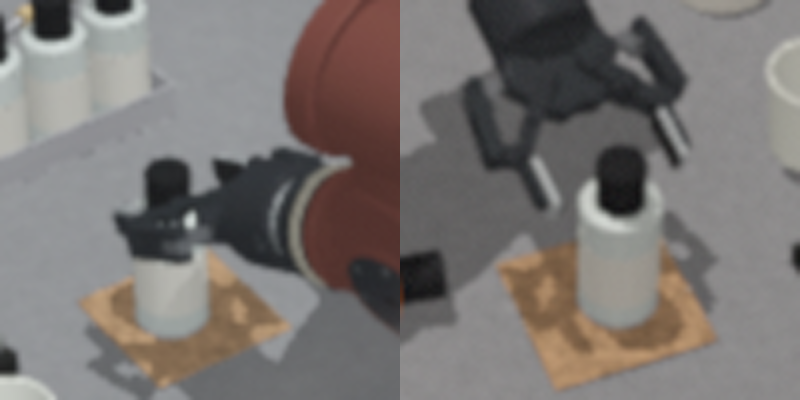

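The tin stands on the mat, free of both fingers (cap top: side (290.5,189), scene (277,182)). Retract along the tool axis.

```bash
python3 -m creep '[{"delta_pos":[-1.5,0,0],"rot":[0,0,0]},{"delta_pos":[-2.5,0,0],"rot":[0,0,0]},{"delta_pos":[-3,0,0],"rot":[0,0,0]},{"delta_pos":[-3,0,0],"rot":[0,0,0]},{"delta_pos":[-3,0,0],"rot":[0,0,0]},{"delta_pos":[-2,0,0],"rot":[0,0,0]},{"delta_pos":[0,0,0],"rot":[0,0,0]}]'
python3 - <<'E'
from h import *
np.set_printoptions(precision=4,suppress=True)
c=ray("side",(290.5,189.3),.142);print(c,ray("scene",(276.8,182),.142))
# above tin, tool down, jaws along y (tool z ~ +y or -y)
plan((c[0],c[1],.25),np.c_[[0,0,-1],[0,-1,0],[1,0,0]].T if 0 else np.c_[[0,0,-1.],[-1,0,0],[0,1,0]],14)
for z in([0,1,0],[0,-1,0],[1,0,0]):
  for p in((.531,-.01,.127),(.61,-.265,.127)):
    x=np.array([0,0,-1.]);print(z,IK(k,np.array(p),np.c_[x,np.cross(z,x),z],ctrl.get_obs()['q']))
E
```

```text
time: 13.05
ee_pos: [0.5191, 0.1275, 0.1794]
orientation: [[0.092, -0.023, 0.996], [-0.919, 0.383, 0.093], [-0.383, -0.924, 0.014]]
ft_force: [-0.1, 0.1, 0.3]
width: 0.0852
[ 0.5398 -0.0102  0.142 ] [ 0.536  -0.0114  0.142 ]
rot/row [-0.093 -0.061  0.068]
[ 0.7 -0.8  0.1] [ 0.45  0.41  0.01  1.68 -1.03  2.1 ] dq 0.28 err 0.0 0.0 x [ 0.15 -0.88 -0.45]
[ 0.7 -0.9 -0.1] [ 0.42  0.24 -0.13  1.52 -1.    1.82] dq 0.27 err 0.0 0.0 x [ 0.19 -0.84 -0.51]
[ 0.6 -0.9 -0.2] [ 0.39  0.08 -0.24  1.38 -0.95  1.57] dq 0.26 err 0.0 0.0 x [ 0.23 -0.78 -0.57]
[ 0.5 -0.9 -0.3] [ 0.34 -0.05 -0.34  1.28 -0.88  1.33] dq 0.23 err 0.0 0.0 x [ 0.26 -0.73 -0.64]
[ 0.4 -0.9 -0.4] [ 0.29 -0.17 -0.41  1.22 -0.79  1.13] dq 0.21 err 0.0 0.0 x [ 0.28 -0.66 -0.7 ]
[ 0.3 -0.9 -0.5] [ 0.23 -0.26 -0.45  1.2  -0.69  0.94] dq 0.19 err 0.0 0.0 x [ 0.29 -0.59 -0.76]
[ 0.2 -0.9 -0.6] [ 0.17 -0.33 -0.47  1.19 -0.59  0.77] dq 0.17 err 0.0 0.0 x [ 0.29 -0.51 -0.81]
[ 0.1 -0.8 -0.7] [ 0.1  -0.37 -0.47  1.21 -0.48  0.61] dq 0.16 err 0.0 0.0 x [ 0.27 -0.44 -0.86]
[ 0.  -0.8 -0.8] [ 0.03 -0.38 -0.44  1.24 -0.38  0.45] dq 0.15 err 0
[... 541 characters left out ...]
9, -0.317 ,  1.3487, -0.    , -0.2653]), array([ 0., -0., -0.]), array([-0.,  0., -0.]))
[0, 1, 0] (array([-0.6059,  0.312 ,  0.1168,  1.3756,  0.    , -0.6059]), array([-0.,  0., -0.]), array([ 0., -0.,  0.]))
[0, -1, 0] (array([-0.2653, -0.0949, -0.317 ,  1.3487, -0.    ,  2.8763]), array([ 0., -0., -0.]), array([ 0., -0.,  0.]))
[0, -1, 0] (array([-0.6059,  0.312 ,  0.1168,  1.3756, -0.    ,  2.5357]), array([-0.,  0., -0.]), array([ 0., -0.,  0.]))
[1, 0, 0] (array([-0.2653, -0.0949, -0.317 ,  1.3487, -0.    ,  1.3055]), array([ 0., -0., -0.]), array([-0., -0., -0.]))
[1, 0, 0] (array([-0.6059,  0.312 ,  0.1168,  1.3756, -0.    ,  0.9649]), array([ 0.,  0., -0.]), array([ 0., -0., -0.]))
```

```bash
python3 -m creep '[{"delta_pos":[-1,-2.3,0],"rot":[0,0,0]},{"delta_pos":[-1,-2.3,0],"rot":[0,0,0]},{"delta_pos":[-1,-2.3,0],"rot":[0,0,0]},{"delta_pos":[-1,-2.3,0],"rot":[0,0,0]},{"delta_pos":[-1,-2.3,0],"rot":[0,0,0]}]'
python3 - <<'E'
from h import *
plan((.53,.01,.27),np.c_[[0,0,-1.],[-1,0,0],[0,1,0]],14)
E
```

```text
time: 13.55
ee_pos: [0.5166, 0.1271, 0.3029]
orientation: [[0.088, -0.03, 0.996], [-0.92, 0.379, 0.093], [-0.381, -0.925, 0.006]]
ft_force: [0.3, -0.2, 0.1]
width: 0.0851
rot/row [-0.092 -0.061  0.068]
[ 0.9 -0.1  0. ] [ 0.45  0.34  0.14  1.89 -1.03  2.1 ] dq 0.27 err 0.0 0.0 x [ 0.14 -0.88 -0.44]
[ 0.9 -0.2 -0. ] [ 0.43  0.19  0.01  1.72 -1.    1.83] dq 0.27 err 0.0 0.0 x [ 0.19 -0.84 -0.51]
[ 0.8 -0.2 -0.1] [ 0.4   0.05 -0.1   1.58 -0.95  1.58] dq 0.25 err 0.0 0.0 x [ 0.23 -0.79 -0.57]
[ 0.8 -0.3 -0.2] [ 0.36 -0.08 -0.19  1.48 -0.88  1.35] dq 0.23 err 0.0 0.0 x [ 0.26 -0.73 -0.64]
[ 0.8 -0.3 -0.3] [ 0.31 -0.18 -0.26  1.4  -0.8   1.15] dq 0.2 err 0.0 0.0 x [ 0.28 -0.66 -0.7 ]
[ 0.7 -0.3 -0.3] [ 0.25 -0.26 -0.31  1.36 -0.7   0.96] dq 0.19 err 0.0 0.0 x [ 0.29 -0.59 -0.75]
[ 0.7 -0.3 -0.4] [ 0.19 -0.32 -0.33  1.34 -0.6   0.79] dq 0.17 err 0.0 0.0 x [ 0.28 -0.52 -0.81]
[ 0.6 -0.3 -0.5] [ 0.13 -0.36 -0.34  1.34 -0.49  0.63] dq 0.16 err 0.0 0.0 x [ 0.27 -0.44 -0.86]
[ 0.6 -0.3 -0.6] [ 0.06 -0.37 -0.33  1.36 -0.39  0.48] dq 0.15 err 0.0 0.0 x [ 0.25 -0.36 -0.9 ]
[ 0.5 -0.3 -0.6] [-0.01 -0.35 -0.3   1.39 -0.29  0.33] dq 0.15 err 0.0 0.0 x [ 0.22 -0.28 -0.93]
[ 0.5 -0.3 -0.7] [-0.07 -0.32 -0.26  1.43 -0.2   0.19] dq 0.14 err 0.0 0.0 x [ 0.17 -0.21 -0.96]
[ 0.4 -0.2 -0.7] [-0.13 -0.26 -0.21  1.48 -0.12  0.05] dq 0.14 err 0.0 0.0 x [ 0.12 -0.13 -0.98]
[ 0.4 -0.2 -0.8] [-0.18 -0.19 -0.14  1.54 -0.05 -0.09] dq 0.14 err 0.0 0.0 x [ 0.07 -0.06 -1.  ]
[ 0.3 -0.2 -0.8] [-0.23 -0.1  -0.06  1.61 -0.   -0.23] dq 0.13 err 0.0 0.0 x [-0. -0. -1.]
```

```bash
python3 -m creep '[{"delta_pos":[0.8,-0.1,0],"rot":[-0.09,-0.06,0.07]},{"delta_pos":[0.8,-0.2,0],"rot":[-0.09,-0.06,0.07]},{"delta_pos":[0.8,-0.2,-0.1],"rot":[-0.09,-0.06,0.07]},{"delta_pos":[0.8,-0.3,-0.2],"rot":[-0.09,-0.06,0.07]},{"delta_pos":[0.7,-0.3,-0.3],"rot":[-0.09,-0.06,0.07]},{"delta_pos":[0.7,-0.3,-0.3],"rot":[-0.09,-0.06,0.07]},{"delta_pos":[0.7,-0.3,-0.4],"rot":[-0.09,-0.06,0.07]},{"delta_pos":[0.6,-0.3,-0.5],"rot":[-0.09,-0.06,0.07]}]'
python3 -m creep '[{"delta_pos":[0.6,-0.3,-0.6],"rot":[-0.09,-0.06,0.07]},{"delta_pos":[0.5,-0.3,-0.6],"rot":[-0.09,-0.06,0.07]},{"delta_pos":[0.5,-0.3,-0.7],"rot":[-0.09,-0.06,0.07]},{"delta_pos":[0.4,-0.2,-0.7],"rot":[-0.09,-0.06,0.07]},{"delta_pos":[0.4,-0.2,-0.8],"rot":[-0.09,-0.06,0.07]},{"delta_pos":[0.3,-0.2,-0.8],"rot":[-0.09,-0.06,0.07]},{"delta_pos":[0,0,0],"rot":[0,0,0]}]'
python3 - <<'E'
from h import *
print(togo((.53,.0,.26),(0,0,-1),(-.04,1,0)))
E
```

```text
time: 14.35
ee_pos: [0.5219, 0.0628, 0.2861]
orientation: [[0.27, -0.737, 0.619], [-0.467, 0.462, 0.754], [-0.842, -0.493, -0.219]]
ft_force: [0.7, -0.1, -0.8]
width: 0.0853
time: 15.05
ee_pos: [0.5248, 0.0029, 0.2725]
orientation: [[0.016, -0.999, 0.049], [-0.002, 0.049, 0.999], [-1.0, -0.016, -0.001]]
ft_force: [0.6, 0.1, 0.2]
width: 0.0857
(array([ 1.26, -0.52, -0.27]), array([-0.089, -0.002,  0.016]))
```

```bash
python3 -m creep '[{"delta_pos":[0,0,0],"rot":[-0.09,0,0.02]},{"delta_pos":[0,0,0],"rot":[0,0,0]}]'
python3 - <<'E'
from h import *
import cv2,pickle
ci=ctrl.camera_info("wrist"); pickle.dump(ci,open("ci2.pkl","wb"))
cv2.imwrite("pics/w2.png",ctrl.get_image("wrist")[:,:,::-1])
print(proj("wrist",(.538,-.011,.142),ci),proj("wrist",(.61,-.265,.004),ci))
E
```

```text
time: 15.25
ee_pos: [0.5247, 0.0011, 0.2715]
orientation: [[-0.004, -0.999, -0.038], [-0.004, -0.038, 0.999], [-1.0, 0.004, -0.004]]
ft_force: [0.0, 0.6, 0.7]
width: 0.0857
[264.10484299 212.35708274] [ 77.15255084 225.14906145]
```

View pics/w2.png

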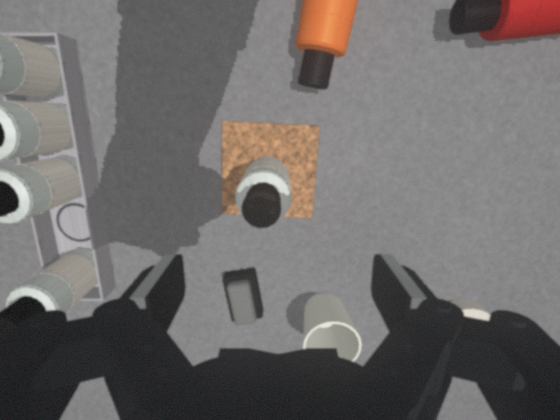

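The wrist picture shows the cap top at (262,206), the mark ring at (75,222), and the lane's near edge running from (58,33) to (102,299).

```bash
python3 - <<'E'
from h import *
import pickle
np.set_printoptions(precision=4,suppress=True)
ci=pickle.load(open("ci2.pkl","rb"))
c=ray("",(262,206),.142,ci);m=ray("",(75,222),.004,ci);print(c,m)
e=ray("",(102,299),.034,ci)-ray("",(58,33),.034,ci);print("lane dir",e/np.linalg.norm(e))
c=(c+[.538,-.0108,.142])/2;print(c)
print(togo((c[0],c[1],.19),(0,0,-1),(-.045,1,0)))
E
```

```text
[ 0.5324 -0.0129  0.142 ] [ 0.6056 -0.2673  0.004 ]
lane dir [0.9995 0.0328 0.    ]
[ 0.5352 -0.0119  0.142 ]
(array([ 8.18, -1.03, -1.33]), array([-0.009, -0.004, -0.004]))
```

```bash
python3 -m creep '[{"delta_pos":[1.5,-0.4,-0.5],"rot":[0,0,0]},{"delta_pos":[2.2,-0.4,-0.5],"rot":[0,0,0]},{"delta_pos":[2.2,-0.3,-0.4],"rot":[0,0,0]},{"delta_pos":[2.2,0,0],"rot":[0,0,0]},{"delta_pos":[0,0,0],"rot":[0,0,0]}]'
python3 -c "
from h import *
print(togo((.5352,-.0119,.122),(0,0,-1),(-.04,1,0)))"
```

```text
time: 15.8
ee_pos: [0.5365, -0.0124, 0.1857]
orientation: [[0.004, -1.0, -0.028], [-0.008, -0.028, 1.0], [-1.0, -0.004, -0.008]]
ft_force: [-0.5, 0.2, -0.4]
width: 0.0856
(array([6.37, 0.15, 0.11]), array([-0.012, -0.008,  0.004]))
```

```bash
python3 -m creep '[{"delta_pos":[1.5,0.1,0.1],"rot":[-0.01,-0.01,0.01]},{"delta_pos":[1.8,0,0],"rot":[0,0,0]},{"delta_pos":[1.8,0,0],"rot":[0,0,0]},{"delta_pos":[1.2,0,0],"rot":[0,0,0]},{"delta_pos":[0,0,0],"rot":[0,0,0]}]'
python3 -c "
from h import *
print(togo((.5352,-.0119,.122),(0,0,-1),(-.04,1,0)))"
```

```text
time: 16.3
ee_pos: [0.5358, -0.0109, 0.1206]
orientation: [[-0.004, -0.999, -0.037], [0.002, -0.037, 0.999], [-1.0, 0.004, 0.002]]
ft_force: [-0.2, 0.4, -0.1]
width: 0.0852
(array([-0.14,  0.06, -0.1 ]), array([-0.003,  0.002, -0.004]))
```

```bash
python3 -m creep '[{"delta_pos":[0,0,0],"rot":[0,0,0]},{"delta_pos":[0,0,0],"rot":[0,0,0]},{"delta_pos":[0,0,0],"rot":[0,0,0]},{"delta_pos":[0,0,0],"rot":[0,0,0]},{"delta_pos":[0,0,0],"rot":[0,0,0]},{"delta_pos":[0,0,0],"rot":[0,0,0]},{"delta_pos":[0,0,0],"rot":[0,0,0]}]' 1 50
python3 -c "
from h import *
print(ctrl.get_obs()['ee_pos'])"
```

```text
time: 17.0
ee_pos: [0.5373, -0.0112, 0.1236]
orientation: [[0.0, -0.999, -0.037], [0.001, -0.037, 0.999], [-1.0, -0.0, 0.001]]
ft_force: [0.9, -0.3, -2.3]
width: 0.033
[ 0.53727894 -0.01120388  0.12360654]
```

```bash
python3 -m creep '[{"delta_pos":[-1,0,0],"rot":[0,0,0]},{"delta_pos":[-2.5,0,0],"rot":[0,0,0]},{"delta_pos":[-3,0,0],"rot":[0,0,0]},{"delta_pos":[-3,0,0],"rot":[0,0,0]},{"delta_pos":[-3,0,0],"rot":[0,0,0]},{"delta_pos":[-3,0,0],"rot":[0,0,0]},{"delta_pos":[-2.5,0,0],"rot":[0,0,0]},{"delta_pos":[0,0,0],"rot":[0,0,0]}]'
python3 - <<'E'
from h import *
tin=np.array([.5352,-.0119]);mk=np.array([.608,-.2645])
print(togo((.5373+.072,-.0112-.2535,.30),(0,0,-1),(-.035,1,0)))
E
```

```text
time: 17.8
ee_pos: [0.5356, -0.0108, 0.3138]
orientation: [[-0.001, -0.999, -0.037], [0.001, -0.037, 0.999], [-1.0, 0.001, 0.001]]
ft_force: [0.6, 0.4, -1.8]
width: 0.0327
(array([  1.35,  -6.41, -25.65]), array([ 0.003,  0.001, -0.001]))
```

```bash
python3 -m creep '[{"delta_pos":[0,-0.5,-2],"rot":[0,0,0]},{"delta_pos":[0,-1,-4],"rot":[0,0,0]},{"delta_pos":[0,-1,-4],"rot":[0,0,0]},{"delta_pos":[0,-1,-4],"rot":[0,0,0]},{"delta_pos":[0,-1,-4],"rot":[0,0,0]},{"delta_pos":[0,-1,-4],"rot":[0,0,0]},{"delta_pos":[0,-0.9,-3.6],"rot":[0,0,0]},{"delta_pos":[0,0,0],"rot":[0,0,0]}]'
python3 - <<'E'
from h import *
import cv2
print(togo((.5373+.072,-.0112-.2535,.30),(0,0,-1),(-.035,1,0)))
E
```

```text
time: 18.6
ee_pos: [0.6108, -0.272, 0.307]
orientation: [[-0.005, -0.999, -0.042], [0.005, -0.042, 0.999], [-1.0, 0.005, 0.005]]
ft_force: [-0.7, 0.1, -3.6]
width: 0.033
(array([0.7 , 0.12, 0.73]), array([ 0.007,  0.005, -0.005]))
```

```bash
python3 -m creep '[{"delta_pos":[1,0.1,0.5],"rot":[0.01,0,0]},{"delta_pos":[1.5,0,0.3],"rot":[0,0,0]},{"delta_pos":[0,0,0],"rot":[0,0,0]},{"delta_pos":[0,0,0],"rot":[0,0,0]}]'
python3 - <<'E'
from h import *
import cv2
print(togo((.5373+.072,-.0112-.2535,.30),(0,0,-1),(-.035,1,0)))
a=ctrl.get_image("scene");b=ctrl.get_image("side")
f=lambda im,x,y:cv2.resize(im[y:y+125,x:x+100],None,fx=4,fy=4,interpolation=cv2.INTER_CUBIC)
cv2.imwrite("pics/p1.png",np.hstack([f(a,180,85),f(b,310,190)])[:,:,::-1])
p=np.array([.6093,-.2647])
for c in("scene","side"): print(c,proj(c,(*p,.004)),proj(c,(*p,.142)))
E
```

```text
time: 19.0
ee_pos: [0.6083, -0.2644, 0.2772]
orientation: [[-0.01, -1.0, -0.029], [0.009, -0.029, 1.0], [-1.0, 0.009, 0.009]]
ft_force: [0.2, 0.5, -1.3]
width: 0.0325
(array([-2.28, -0.08, -0.01]), array([-0.006,  0.009, -0.009]))
scene [217.42075008 186.3558866 ] [212.88153739 151.158384  ]
side [354.21315669 287.52752504] [361.51849278 255.25413413]
```

View pics/p1.png

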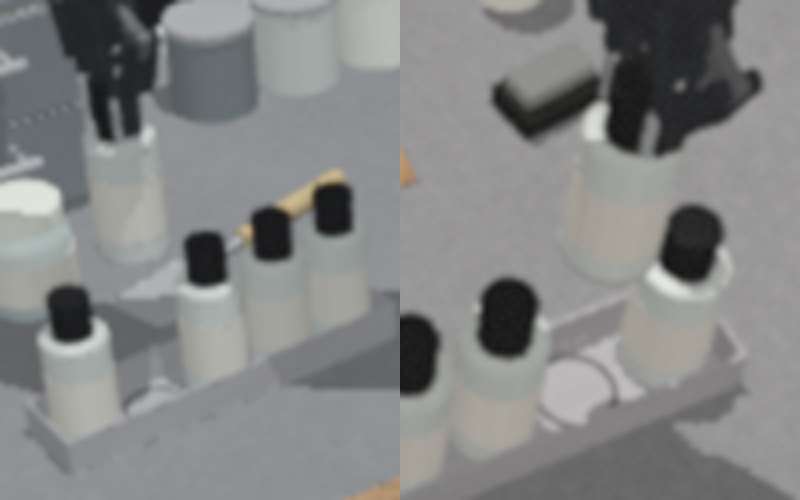

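The foot is over the ring as predicted, to about 1 px (foot: side (363,254), ring (354.5,288)). I descend in stages.

```bash
python3 -m creep '[{"delta_pos":[1,0,0],"rot":[-0.01,0.01,-0.01]},{"delta_pos":[1.5,0,0],"rot":[0,0,0]},{"delta_pos":[1,0,0],"rot":[0,0,0]},{"delta_pos":[0,0,0],"rot":[0,0,0]}]'
python3 -c "
from h import *
print(togo((.6093,-.2647,.1236),(0,0,-1),(-.035,1,0)))"
```

```text
time: 19.5
ee_pos: [0.6095, -0.2648, 0.245]
orientation: [[0.006, -0.999, -0.04], [-0.004, -0.04, 0.999], [-1.0, -0.005, -0.005]]
ft_force: [0.1, 0.1, -2.5]
width: 0.0329
(array([12.14,  0.08,  0.07]), array([ 0.005, -0.005,  0.005]))
```

```bash
python3 -m creep '[{"delta_pos":[1,0,0],"rot":[0,-0.01,0.01]},{"delta_pos":[1.5,0,0],"rot":[0,0,0]},{"delta_pos":[1.5,0,0],"rot":[0,0,0]},{"delta_pos":[1.5,0,0],"rot":[0,0,0]},{"delta_pos":[1,0,0],"rot":[0,0,0]},{"delta_pos":[0,0,0],"rot":[0,0,0]}]'
python3 -c "
from h import *
print(togo((.6093,-.2647,.1236),(0,0,-1),(-.035,1,0)))"
```

```text
time: 20.1
ee_pos: [0.6093, -0.2646, 0.1746]
orientation: [[-0.006, -0.999, -0.04], [0.006, -0.04, 0.999], [-1.0, 0.006, 0.006]]
ft_force: [-0.0, 0.6, -1.5]
width: 0.0331
(array([ 5.1 , -0.03, -0.04]), array([ 0.005,  0.006, -0.006]))
```

```bash
python3 -m creep '[{"delta_pos":[1,0,0],"rot":[0,0.005,-0.005]},{"delta_pos":[1.2,0,0],"rot":[0,0,0]},{"delta_pos":[1.2,0,0],"rot":[0,0,0]},{"delta_pos":[0.8,0,0],"rot":[0,0,0]},{"delta_pos":[0,0,0],"rot":[0,0,0]}]'
python3 -c "
from h import *
print(togo((.6093,-.2647,.1236),(0,0,-1),(-.035,1,0)))"
```

```text
time: 20.6
ee_pos: [0.6092, -0.2645, 0.1304]
orientation: [[-0.0, -0.999, -0.04], [0.001, -0.04, 0.999], [-1.0, 0.0, 0.001]]
ft_force: [0.3, 0.3, -2.4]
width: 0.0325
(array([ 0.68, -0.01, -0.02]), array([ 0.005,  0.001, -0.   ]))
```

```bash
python3 -m creep '[{"delta_pos":[0.3,0,0],"rot":[0,0,0]},{"delta_pos":[0.3,0,0],"rot":[0,0,0]},{"delta_pos":[0.2,0,0],"rot":[0,0,0]}]'
python3 -m creep '[{"delta_pos":[0.1,0,0],"rot":[0,0,0]}]'
```

```text
time: 20.9
ee_pos: [0.6098, -0.265, 0.1231]
orientation: [[0.001, -0.999, -0.04], [0.0, -0.04, 0.999], [-1.0, -0.001, 0.0]]
ft_force: [-0.9, 0.6, 10.7]
width: 0.0332
time: 21.0
ee_pos: [0.6102, -0.2651, 0.1232]
orientation: [[0.002, -0.999, -0.04], [-0.0, -0.04, 0.999], [-1.0, -0.002, -0.001]]
ft_force: [-2.1, 1.5, 7.1]
width: 0.0329
```

Floor contact is at the expected height. Release and retreat.

```bash
python3 -m creep '[{"delta_pos":[0,0,0],"rot":[0,0,0]}]'
python3 -m creep '[{"delta_pos":[0,0,0],"rot":[0,0,0]},{"delta_pos":[0,0,0],"rot":[0,0,0]},{"delta_pos":[0,0,0],"rot":[0,0,0]},{"delta_pos":[0,0,0],"rot":[0,0,0]},{"delta_pos":[0,0,0],"rot":[0,0,0]},{"delta_pos":[0,0,0],"rot":[0,0,0]}]' -1
python3 -m creep '[{"delta_pos":[-1,0,0],"rot":[0,0,0]},{"delta_pos":[-2.5,0,0],"rot":[0,0,0]},{"delta_pos":[-3,0,0],"rot":[0,0,0]},{"delta_pos":[-3,0,0],"rot":[0,0,0]},{"delta_pos":[-3,0,0],"rot":[0,0,0]},{"delta_pos":[-3,0,0],"rot":[0,0,0]},{"delta_pos":[0,0,0],"rot":[0,0,0]}]'
python3 - <<'E'
from h import *
import cv2
a=ctrl.get_image("scene");b=ctrl.get_image("side")
f=lambda im,x,y:cv2.resize(im[y:y+130,x:x+130],None,fx=3,fy=3,interpolation=cv2.INTER_CUBIC)
cv2.imwrite("pics/p2.png",np.hstack([f(a,170,85),f(b,270,200)])[:,:,::-1])
p=np.array([.6093,-.2647])
for c in("scene","side"): print(c,proj(c,(*p,.142)))
E
```

```text
time: 21.1
ee_pos: [0.6104, -0.2652, 0.1236]
orientation: [[0.003, -0.999, -0.04], [-0.001, -0.04, 0.999], [-1.0, -0.003, -0.001]]
ft_force: [0.7, 0.4, -2.1]
width: 0.0326
time: 21.7
ee_pos: [0.611, -0.2658, 0.1245]
orientation: [[0.004, -0.999, -0.04], [-0.002, -0.04, 0.999], [-1.0, -0.004, -0.002]]
ft_force: [0.6, -0.3, 0.5]
width: 0.0853
time: 22.4
ee_pos: [0.6092, -0.2647, 0.2888]
orientation: [[0.004, -0.999, -0.04], [-0.002, -0.04, 0.999], [-1.0, -0.004, -0.002]]
ft_force: [-1.0, 0.0, 0.7]
width: 0.0853
scene [212.88153739 151.158384  ]
side [361.51849278 255.25413413]
```

View pics/p2.png

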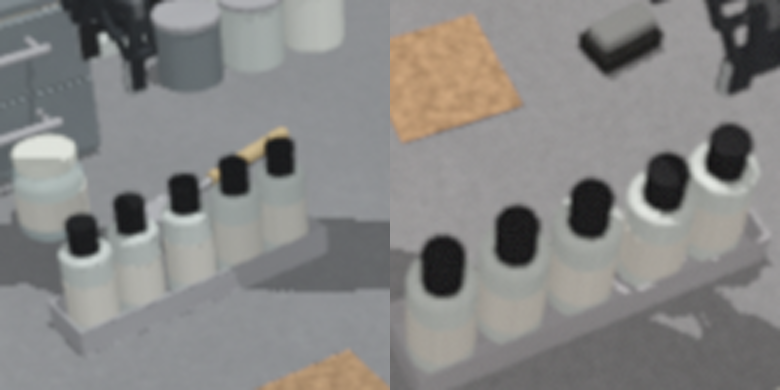

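```bash
python3 -c "
from h import *
print(ray('side',(362.3,255),.142), ctrl.get_obs()['time']); print(ctrl.job_done())"
```

```text
[ 0.61132324 -0.26473935  0.142     ] 22.5
the job is handed in; nothing more can be done
None
```

I stood the fallen tin upright on the cork mat and let go. I then took it again by its cap, set it in the empty place of the lane, released it and handed the job in at about 22.5 s. The robot reports no verdict, so the result rests on my own checks.

**On the mat:** The mat picture shows it upright and free of both fingers. The pads let go at about 11.7 s and the fingers closed on it again after 16.3 s, so it stood there alone for over 4 s. The force peaked at about 20 N on the first touch; an earlier reading had missed that contact.

**In the lane:** The last picture shows it upright between its neighbours. Its cap top measures (0.611, -0.265) m. The mark measured (0.610, -0.264) in the side picture and (0.606, -0.267) in the wrist picture, so it sits 2 to 6 mm off, against 12 mm allowed. The set-down force I read was about 11 N.

**Neighbours and bystanders:** The caps of the tins on either side are within 1 px of their starting positions. The other two stand upright. Nothing looked disturbed in the views I took, but I did not measure the bystanders again.

**What did not go to plan:** The first attempt to turn the tin upright ran q2 and q3 to their limits (q2 read -0.8404 against -0.84). I worked out the arm's geometry from the recorded poses and brought the tin to the mat from the side instead.

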